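# Glue-up of a stepped wheel in the pinned pressing jig

## Robot

A 7-joint arm with a two-finger parallel gripper is mounted at the origin on the work surface. World frame = base frame: x ahead of the robot, y to its left, z up, the work surface at z = 0. Lengths are in m, angles in rad, forces in N, time in s.
With the tool pointing down it reaches from about 0.4 to 0.875 m from the base axis. Payload 19.3 kg.
Tool frame: the origin (TCP) lies at the very end of the fingers, on their centre line; the grasp point (between the pads) lies 19 mm behind it; z points along the fingers, y is the line along which they close (so a half turn about z gives the same grasp; the last joint's range is limited). The gripper opens to 85 mm and grips with 20 to 120 N. Pads are 22 mm wide; open, the fingers measure 114 mm over their backs; the gripper's body (76 mm by 85 mm) begins 54 mm behind the grasp point. The pads swing forward as they close: fully open they stand 13 mm farther back than shut.
Start: joints at [1.221, 0.521, -0.036, 1.599, 0.021, 1.021, -0.113], TCP at [0.173, -0.601, 0.231] pointing down, gripper open.
Joint ranges: [-2.91, 2.91], [-0.3, 2.13], [-1.5, 1.42], [0.17, 2.43], [-1.26, 4.41], [0.16, 1.93], [-2.52, 2.52]. Speed limits (rad/s): [1.89, 1.89, 2.39, 2.39, 3.01, 3.01, 3.01].

## Interface

Orientations are given as [roll, pitch, yaw] about the fixed x, y, z axes, in that order (R = Rz(yaw) Ry(pitch) Rx(roll)).
In Python, from workcell import bot gives the robot as it stands.
- The arm moves only by the shell command python3 -m crank 'ROWS' [FORCE]. ROWS is a JSON object of lists of equal length, an entry for each row: "travel": the shift along the world's x, y, z in cm, a list of three; "turn": the turn, a rotation vector about the world's x, y, z in degrees, a list of three; "gripper": the closure, from 0 (fully open) to 1 (shut). A call has exactly 5 rows; each row is the pose to reach, as a shift and turn from the pose commanded when the call began; what a row does not reach only later rows make up. A row lasts 1/10 s, in which the tool goes at most 50 mm and 8.59 degrees, less where a joint would pass 70% of its speed; a pose out of reach is approached as far as the arm can. A call with a gripper value outside its range is refused whole. The fingers move at their own pace and stop on an object; FORCE is the grip in N (left out, the last holds). Time passes only in rows, so rows that repeat a pose let the fingers close, or fill a call up. It gives the time, the measured TCP pose, the force, the opening and the grip force at its end, in the units of the state.
- bot.observe(): the state, without advancing time (a new reading comes with each control period).
- bot.grab_frame(name): name is "scene" or "side" or "wrist"; returns a dict with "pixels" (400x640x3 uint8, red, green, blue), "fx", "fy", "cx", "cy" (pixels), "extrinsics" (4x4, takes a point from world to camera coordinates). Camera axes: x right, y down, z forward; pixel columns grow to the right and rows downward; lengths in m; the calibration is good to about 2 mm. A picture is of the moment at which its call begins. There is no depth.
- bot.job_done(): hands the job in; it is judged then, once.
The state is a dict: "clock": time; "qpos": joint angles; "qd": joint speeds; "joint_efforts": joint torques, N m; "position": TCP position; "tool_rot": TCP orientation; "force": force on the tool from outside, world axes, zero at the start; "moment": the same for the moment, N m; "grip_width": finger opening in m; "finger_force": force on a finger pad.
Only numpy, scipy, OpenCV 4.12 (cv2) and the standard library are available. Lean on these libraries where they do the work, as an engineer would, in place of code of your own. Each camera call takes 0.05 s, during which the arm holds its last target. There are 200 camera calls.

## Task

Glue up the stepped wooden wheel: lay the larger disc on the jig's round metal plate, over the pin, and let go of it, then do the same with the smaller disc on top of it. Then take the pressing board by its grip, slide it over the now hidden pin until the blind hole in its underside drops on, press it down so that the sprung plate sinks right to its stop, and finish while still holding it pressed down. Leave the other things on the table where they are.

Things in the scene. Friction and masses are not known exactly. Their poses are not given: they have to be found in the camera images.
- jig: gluing jig, fixed to the table: square plywood base 130 x 130 x 14 mm with a sprung round aluminium plate (the platen) above it and a fixed upright steel pin through the middle of both. Origin under the base's centre, at table height, on the pin's axis; z up, x and y along the base's edges.
- platen_top (a point): centre of the platen's upper face. The platen is a disc 100 mm across and 10 mm thick; its upper face is 36 mm above the table when it is up.
- pin_tip (a point): top of the steel pin, 77 mm above the table, so 41 mm above the raised platen and 9 mm above the two stacked discs. The pin is 12 mm in diameter and tapers over its top 5.5 mm to 6 mm. It does not move when the platen sinks.
- platen (a joint): how far the platen is pressed down, 0 (up) to 0.010 m (at its stop). A spring carries it: it starts to sink at about 4 N and reaches the stop at about 13 N of load in all; the weight of the parts laid on it sinks it by 1 mm at the most.
- disc_large: larger wooden disc, lying flat on the table: 60 mm outside diameter, 16 mm thick, centre hole 20 mm, about 35 g. Origin at the centre of its underside, z up.
- disc_small: smaller wooden disc, lying flat on the table: 46 mm outside diameter, 16 mm thick, centre hole 20 mm, about 20 g. Origin at the centre of its underside, z up.
- press_board: pressing board lying on the table: square plywood board 100 x 100 mm, 26 mm thick, about 0.3 kg. In the centre of its underside is a blind round hole, 14.5 mm in diameter and 22 mm deep with a small chamfer, not visible from above. Origin at the mouth of the hole, z up. It may sit on the pin at any turn.
- board_grip (a point): centre of the top of the board's wooden bar grip, 60 mm straight above the board's origin. The bar stands on the middle of the board: 70 mm long (along the board's y), 18 mm wide (along its x), 34 mm high.
- tape_roll: roll of clear tape lying flat, a ring 70 mm across and 24 mm high; origin underneath, at its centre. Not part of the job.
- glue_stick: glue stick standing upright, 28 mm across, 92 mm tall; origin at the centre of its foot. Not part of the job.
- knife: yellow craft knife with its blade, lying flat, 22 x 170 x 12 mm (long along its y); origin underneath, mid-handle. Not part of the job.
- phone: phone lying flat, 150 x 72 x 9 mm (long along its x); origin underneath, centre. Not part of the job.
- pencil_case: brown pencil case, 200 x 70 x 50 mm (long along its x); origin underneath, centre. Not part of the job.
Things that resemble listed ones, but are neither listed nor needed, are in the scene too. Several things have the shape of the press_board; the one meant has the colours described above. Leave any yellow look-alike of the jig alone.

How it is judged:
By the outcome, as a careful person would: the job done as asked, in the order asked, and still so for the second after the job is handed in, while the arm keeps its last pose, push and grip.
It also fails if it takes over 67 s, if anything falls off the work surface, if the arm or the gripper's body presses on something with over 40 N, if the wrist force passes 120 N, or if a joint passes its speed limit or range.

## Working session

There is one attempt and no reset: what is moved stays moved. The work goes in short steps, Python scripts to look and compute and a shell command to move; the robot and the scene stay as the last step left them, time stands still between calls to the robot, and variables do not carry over. Pictures are saved under pics/ and viewed, at most 10 in all, crops included, and the job is handed in when it is done.

```bash
mkdir -p pics; cat > h.py <<'E'
import numpy as np, cv2, json, sys
from workcell import bot
def snap(cam,name):
    f=bot.grab_frame(cam); cv2.imwrite(f'pics/{name}.png',f['pixels'][:,:,::-1])
    np.savez(f'pics/{name}.npz',E=f['extrinsics'],K=[f['fx'],f['fy'],f['cx'],f['cy']]); return f
def load(name):
    d=np.load(f'pics/{name}.npz'); return d['E'],d['K']
def ray(name,u,v,z):
    E,K=load(name); d=E[:3,:3].T@np.array([(u-K[2])/K[0],(v-K[3])/K[1],1]); c=-E[:3,:3].T@E[:3,3]
    return (c+d*(z-c[2])/d[2])
def proj(name,p):
    E,K=load(name); q=E[:3,:3]@np.array(p)+E[:3,3]; return [K[0]*q[0]/q[2]+K[2],K[1]*q[1]/q[2]+K[3]]
E
python3 - <<'E'
from h import *
s=bot.observe();print(s)
a=snap('scene','s0');b=snap('side','d0');c=snap('wrist','w0')
for n in ['s0','d0','w0']: print(n,load(n)[1],(-load(n)[0][:3,:3].T@load(n)[0][:3,3]).round(3))
cv2.imwrite('pics/a0.png',cv2.resize(cv2.imread('pics/s0.png'),(800,500),interpolation=cv2.INTER_CUBIC))
E
```

```text
{'clock': 0.0, 'qpos': array([ 1.22081917,  0.52204907, -0.03634153,  1.60000126,  0.02119194,
        1.02111338, -0.11279376]), 'qd': array([-5.60900025e-05, -3.93541143e-04, -1.02052112e-03, -1.04064763e-03,
        1.20943085e-03, -8.69222584e-04,  2.40883060e-05]), 'joint_efforts': array([ 1.02640694e-03, -9.27103329e+01,  1.98087864e+00, -3.69942105e+01,
        1.80199445e-02,  7.98843219e-03, -1.12868117e-04]), 'position': array([ 0.17246692, -0.60037392,  0.23070615]), 'tool_rot': array([-3.14040841e+00,  7.14268726e-05,  2.79781376e-01]), 'force': array([ 1.29579189, -0.21304617,  0.23230528]), 'moment': array([ 0.00794398, -0.03389208,  0.03236265]), 'finger_force': 0.0, 'grip_width': 0.08536613897022144}
s0 [441.46560021 441.46560021 317.05577416 204.11434381] [1.449 0.05  0.683]
d0 [376.47837649 376.47837649 313.312418   193.89667255] [0.225 0.863 0.709]
w0 [315.308393   315.308393   321.05044444 197.16726662] [ 0.243 -0.58   0.373]
```

View pics/a0.png

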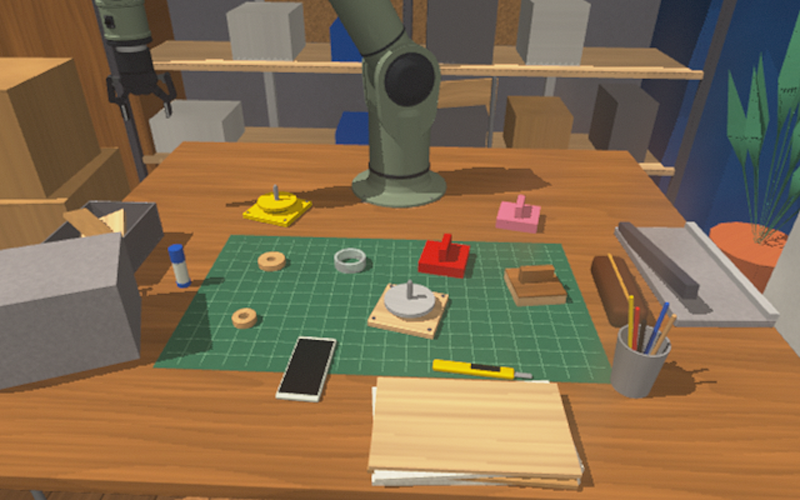

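View pics/d0.png

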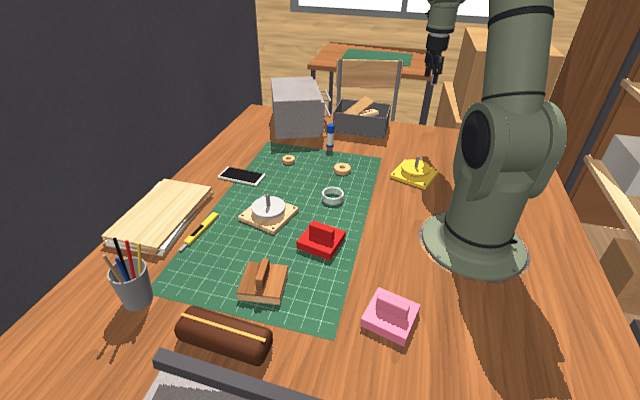

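Candidates in a0: boards are red (444,257), pink (518,215) and plain wood (535,285). The wooden one fits, being plywood with a wooden grip. Jigs are plywood/aluminium (410,305), which I choose, and the yellow look-alike (278,205). Discs are at (272,261) and (245,318); the grey ring at (350,260) is the tape roll. Next is a close crop to check.

```bash
python3 - <<'E'
from h import *
im=cv2.imread('pics/s0.png')
def c(x,y,w,h,k=4): return cv2.resize(im[y:y+h,x:x+w],None,fx=k,fy=k,interpolation=cv2.INTER_CUBIC)
# x offset/y offset: discs (175,195) 100x75 ; jig (285,215)100x75 ; board (380,200) 100x75
top=np.hstack([c(175,195,100,75),c(285,215,100,60+15)]); bot_=np.hstack([c(390,190,100,75),np.zeros((300,400,3),np.uint8)])
d=cv2.imread('pics/d0.png'); bot_[:,400:]=cv2.resize(d[255:315,220:300],(400,300),interpolation=cv2.INTER_CUBIC)
cv2.imwrite('pics/c1.png',np.vstack([top,bot_]))
E
```

```text
(no output)
```

View pics/c1.png

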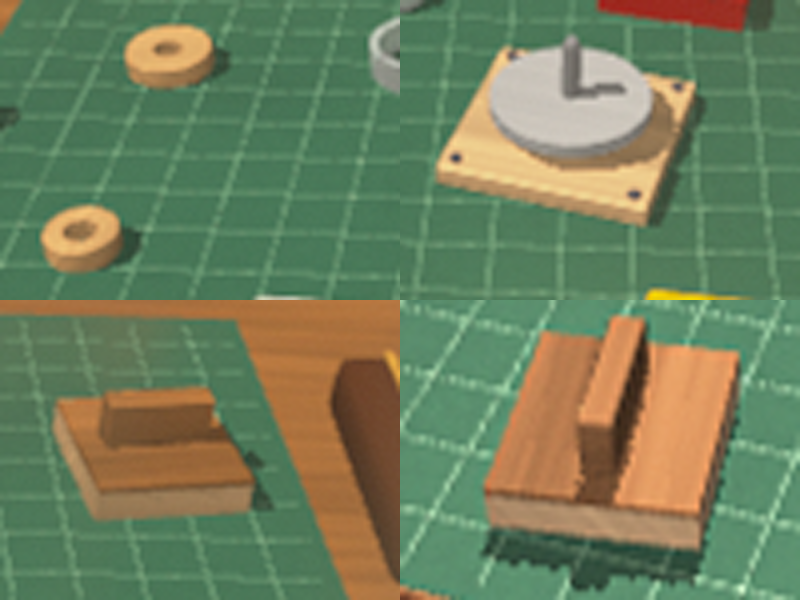

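The crop confirms the choices. The large disc's top centre is at scene px (217,207) and the small disc's at (195,253). The platen centre is at (328,239) with the pin tip at (328,224.5). The wooden board's grip top is centred near (430,214.6) in scene and (262.6,269) in side.

```bash
python3 - <<'E'
from h import *
P=lambda *a:print(a[0],a[1:],ray(*a[0:0],*a[1:]).round(4))
P('large','s0',217.2,207,.016);P('small','s0',195.2,252.7,.016);P('platen','s0',327.7,239.2,.036);P('pin','s0',327.7,224.7,.077);P('grip','s0',429.7,214.6,.06);P('grip','d0',262.6,269,.06)
P('gripL','s0',390+105/4,190+101/4,.06);P('gripR','s0',390+213/4,190+96/4,.06)
g=lambda X,Y:((X-400)/5+220,(Y-300)/5+255)
P('gripfar','d0',*g(630,318),.06);P('gripnear','d0',*g(596,423),.06)
for n,c in [('jigL',(438,175)),('jigB',(648,215)),('jigR',(696,85))]: P(n,'s0',(c[0]-400)/4+285,215+c[1]/4,.014)
E
```

```text
large ('s0', 217.2, 207, 0.016) [ 0.4288 -0.2653  0.016 ]
small ('s0', 195.2, 252.7, 0.016) [ 0.6313 -0.271   0.016 ]
platen ('s0', 327.7, 239.2, 0.036) [0.5884 0.0449 0.036 ]
pin ('s0', 327.7, 224.7, 0.077) [0.5856 0.044  0.077 ]
grip ('s0', 429.7, 214.6, 0.06) [0.5035 0.3022 0.06  ]
grip ('d0', 262.6, 269, 0.06) [0.4954 0.3054 0.06  ]
gripL ('s0', 416.25, 215.25, 0.06) [0.5083 0.2675 0.06  ]
gripR ('s0', 443.25, 214.0, 0.06) [0.499  0.3373 0.06  ]
gripfar ('d0', 266.0, 258.6, 0.06) [0.5001 0.2719 0.06  ]
gripnear ('d0', 259.2, 279.6, 0.06) [0.4908 0.3374 0.06  ]
jigL ('s0', 294.5, 258.75, 0.014) [ 0.6397 -0.0321  0.014 ]
jigB ('s0', 347.0, 268.75, 0.014) [0.6695 0.0913 0.014 ]
jigR ('s0', 359.0, 236.25, 0.014) [0.5427 0.1238 0.014 ]
```

```bash
python3 -m crank '{"travel":[[3,4,0],[6,8,0],[9,12,0],[12,16,0],[15,20,0]],"turn":[[0,0,0],[0,0,0],[0,0,0],[0,0,0],[0,0,0]],"gripper":[0,0,0,0,0]}' 30
python3 -m crank '{"travel":[[3,4,-1],[6,8,-2],[9,12,-3],[10.6,13.5,-3],[10.6,13.5,-3]],"turn":[[0,0,0],[0,0,0],[0,0,0],[0,0,0],[0,0,0]],"gripper":[0,0,0,0,0]}'
python3 - <<'E'
from h import *
print(bot.observe()['position'],bot.observe()['tool_rot']);snap('wrist','w1')
E
```

```text
clock: 0.65
position: [0.3234, -0.3989, 0.2313]
tool_rot: [3.142, 0.0, 0.28]
force: [1.8, -0.7, -0.9]
grip_width: 0.0854
finger_force: 0.0
clock: 1.15
position: [0.4308, -0.2625, 0.201]
tool_rot: [-3.14, -0.001, 0.285]
force: [-0.0, -0.5, 0.8]
grip_width: 0.0855
finger_force: 0.0
[ 0.43084383 -0.26252258  0.20096024] [-3.14048907e+00 -6.75833428e-04  2.85065704e-01]
```

View pics/w1.png

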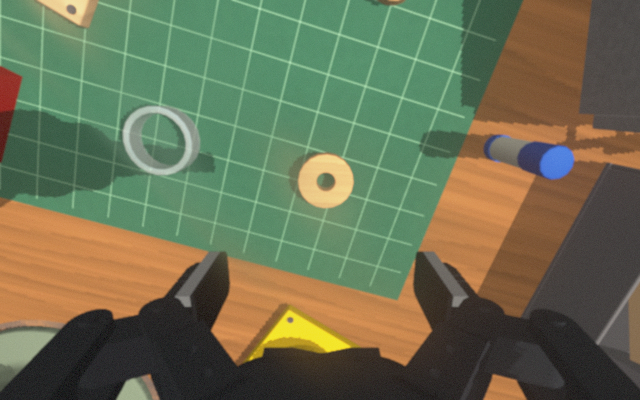

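The wrist view shows the large disc's top centred at (326,180.5), with the fingers' midline at column ~321. The tape is at (160,140), the glue stick at (530,155) and the yellow jig at (300,330), all clear of the fingers.

```bash
python3 - <<'E'
from h import *
s=bot.observe();r=ray('w1',326,180.5,.016);print(r,r-s['position'],s['position'])
print(ray('w1',160,140,.024))
E
```

```text
[ 0.42581988 -0.26858226  0.016     ] [-0.00352327 -0.00411171 -0.18504452] [ 0.42934315 -0.26447055  0.20104452]
[ 0.42099564 -0.09634292  0.024     ]
```

```bash
python3 -m crank '{"travel":[[-0.3,-0.3,-4.5],[-0.3,-0.3,-9],[-0.3,-0.3,-13.5],[-0.3,-0.3,-17],[-0.3,-0.3,-17]],"turn":[[0,0,0],[0,0,0],[0,0,0],[0,0,0],[0,0,0]],"gripper":[0,0,0,0,0]}' 30
python3 -m crank '{"travel":[[0,0,-1],[0,0,-1.8],[0,0,-2.5],[0,0,-2.8],[0,0,-2.8]],"turn":[[0,0,0],[0,0,0],[0,0,0],[0,0,0],[0,0,0]],"gripper":[0,0,0,0,0]}'
python3 -m crank '{"travel":[[0,0,0],[0,0,0],[0,0,0],[0,0,0],[0,0,0]],"turn":[[0,0,0],[0,0,0],[0,0,0],[0,0,0],[0,0,0]],"gripper":[0.4,0.5,0.6,0.6,0.6]}'
```

```text
clock: 1.7
position: [0.4227, -0.2686, 0.0279]
tool_rot: [-3.137, 0.005, 0.279]
force: [-0.6, -0.4, 1.1]
grip_width: 0.0852
finger_force: 0.0
clock: 2.2
position: [0.4256, -0.2687, 0.0034]
tool_rot: [3.141, -0.0, 0.28]
force: [-0.6, 0.3, -1.2]
grip_width: 0.0856
finger_force: 0.0
clock: 2.7
position: [0.4258, -0.2688, 0.0041]
tool_rot: [3.141, -0.0, 0.28]
force: [-3.1, 2.8, 14.8]
grip_width: 0.0586
finger_force: 28.8
```

```bash
python3 -m crank '{"travel":[[0,0,1],[0,0,4],[0,0,8],[0,2,12],[1,5,15]],"turn":[[0,0,0],[0,0,0],[0,0,0],[0,0,0],[0,0,0]],"gripper":[0.6,0.6,0.6,0.6,0.6]}'
python3 -m crank '{"travel":[[2,4,0],[3.5,8.5,0],[5,13,0],[6,17.5,0],[7,22,0]],"turn":[[0,0,0],[0,0,0],[0,0,0],[0,0,0],[0,0,0]],"gripper":[0.6,0.6,0.6,0.6,0.6]}'
python3 -m crank '{"travel":[[0,3,0],[0,4.3,0],[0,4.3,0],[0,4.3,0],[0,4.3,0]],"turn":[[0,0,0],[0,0,0],[0,0,0],[0,0,0],[0,0,0]],"gripper":[0.6,0.6,0.6,0.6,0.6]}'
python3 - <<'E'
from h import *
print(bot.observe()['position'],bot.observe()['tool_rot'],bot.observe()['force']);snap('wrist','w2')
E
```

```text
clock: 3.2
position: [0.4348, -0.2196, 0.1561]
tool_rot: [3.14, -0.001, 0.276]
force: [0.1, -0.2, -0.6]
grip_width: 0.0585
finger_force: 32.5
clock: 3.7
position: [0.5057, 0.0032, 0.1541]
tool_rot: [3.141, -0.001, 0.28]
force: [0.4, -0.6, -1.5]
grip_width: 0.0584
finger_force: 32.5
clock: 4.2
position: [0.5056, 0.0427, 0.1535]
tool_rot: [3.141, 0.0, 0.278]
force: [0.5, -0.5, -0.9]
grip_width: 0.0585
finger_force: 32.5
[0.50556328 0.04268536 0.15345187] [3.14105047e+00 1.12467885e-04 2.77752724e-01] [ 0.47006489 -0.46187743 -0.86074789]
```

View pics/w2.png

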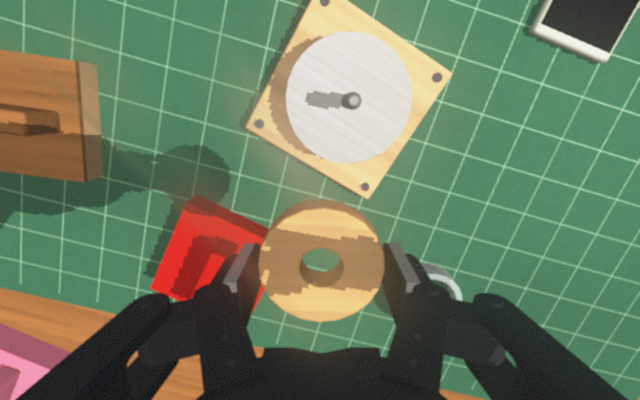

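The wrist view shows the disc held level, its top centred about (322,264), and the platen centred at (348.5,97) with the pin tip near (353,100).

```bash
python3 - <<'E'
from h import *
s=bot.observe();p=s['position'];print(p)
print('platen',ray('w2',348.5,97,.036),'pin',ray('w2',353,99.5,.077))
d=ray('w2',322,264,p[2]-.0037+.016);print('disc',d,d-p)
d=ray('w2',321.5,262.5,p[2]-.0037+.016);print('disc',d,d-p)
E
```

```text
[0.50559311 0.04280995 0.15341884]
platen [0.58544614 0.04363198 0.036     ] pin [0.58320012 0.04343041 0.077     ]
disc [0.50742214 0.04352841 0.16571884] [0.00182903 0.00071846 0.0123    ]
disc [0.50809703 0.04395894 0.16571884] [0.00250393 0.00114899 0.0123    ]
```

```bash
python3 -m crank '{"travel":[[3.5,0,0],[7.75,0,0],[7.75,0,-3],[7.75,0,-6.5],[7.75,0,-6.5]],"turn":[[0,0,0],[0,0,0],[0,0,0],[0,0,0],[0,0,0]],"gripper":[0.6,0.6,0.6,0.6,0.6]}'
python3 -m crank '{"travel":[[0,0,-0.5],[0,0,-1],[0,0,-1.5],[0,0,-2],[0,0,-2]],"turn":[[0,0,0],[0,0,0],[0,0,0],[0,0,0],[0,0,0]],"gripper":[0.6,0.6,0.6,0.6,0.6]}'
python3 - <<'E'
from h import *
snap('scene','s2');snap('side','d2')
a=cv2.imread('pics/s2.png')[180:280,270:390];b=cv2.imread('pics/d2.png')[170:250,220:316]
cv2.imwrite('pics/c2.png',np.hstack([cv2.resize(a,(400,333),interpolation=cv2.INTER_CUBIC),cv2.resize(b,(400,333),interpolation=cv2.INTER_CUBIC)]))
E
```

```text
clock: 4.75
position: [0.5808, 0.0429, 0.0847]
tool_rot: [-3.141, 0.006, 0.279]
force: [-0.4, -0.2, 0.1]
grip_width: 0.0587
finger_force: 32.7
clock: 5.25
position: [0.5829, 0.0443, 0.0681]
tool_rot: [-3.142, 0.0, 0.28]
force: [0.1, 0.9, 0.4]
grip_width: 0.0588
finger_force: 32.7
```

View pics/c2.png

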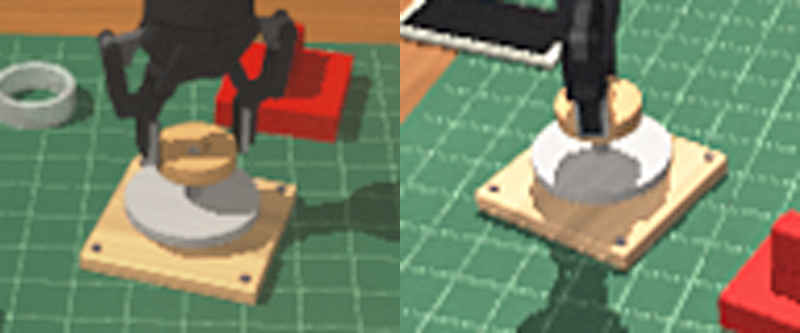

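The disc hangs level with the pin tip visible in its hole (197,150) and little force on the tool. I'll lower it and release.

```bash
python3 -m crank '{"travel":[[0,0,-0.7],[0,0,-1.4],[0,0,-2],[0,0,-2.5],[0,0,-2.7]],"turn":[[0,0,0],[0,0,0],[0,0,0],[0,0,0],[0,0,0]],"gripper":[0.6,0.6,0.6,0.6,0.6]}'
python3 -m crank '{"travel":[[0,0,-0.1],[0,0,-0.1],[0,0,-0.1],[0,0,-0.1],[0,0,-0.1]],"turn":[[0,0,0],[0,0,0],[0,0,0],[0,0,0],[0,0,0]],"gripper":[0.6,0.5,0.3,0,0]}'
python3 -m crank '{"travel":[[0,0,2],[0,0,5],[0,0,9],[0,0,13],[-6,0,13]],"turn":[[0,0,0],[0,0,0],[0,0,0],[0,0,0],[0,0,0]],"gripper":[0,0,0,0,0]}'
python3 -m crank '{"travel":[[-2,0,0],[-2,0,0],[-2,0,0],[-2,0,0],[-2,0,0]],"turn":[[0,0,0],[0,0,0],[0,0,0],[0,0,0],[0,0,0]],"gripper":[0,0,0,0,0]}'
python3 - <<'E'
from h import *
print(bot.observe()['position']);snap('wrist','w3');snap('scene','s3')
a=cv2.imread('pics/s3.png')[180:280,270:390];b=cv2.imread('pics/w3.png')
cv2.imwrite('pics/c3.png',np.hstack([cv2.resize(a,(320,267),interpolation=cv2.INTER_CUBIC),cv2.resize(b[0:267,180:500],(320,267))]))
E
```

```text
clock: 5.85
position: [0.5827, 0.0443, 0.0405]
tool_rot: [-3.141, 0.001, 0.28]
force: [-0.3, 0.1, -0.3]
grip_width: 0.0588
finger_force: 32.7
clock: 6.35
position: [0.5832, 0.0443, 0.0404]
tool_rot: [3.142, -0.0, 0.28]
force: [-0.1, -0.1, -0.3]
grip_width: 0.0849
finger_force: 0.0
clock: 6.85
position: [0.5397, 0.0452, 0.1754]
tool_rot: [3.141, -0.012, 0.279]
force: [0.3, 1.4, -1.2]
grip_width: 0.0858
finger_force: 0.0
clock: 7.35
position: [0.5136, 0.0444, 0.17]
tool_rot: [-3.141, 0.0, 0.28]
force: [0.1, -0.1, -0.2]
grip_width: 0.0853
finger_force: 0.0
[0.51362166 0.04435265 0.17004203]
```

View pics/c3.png

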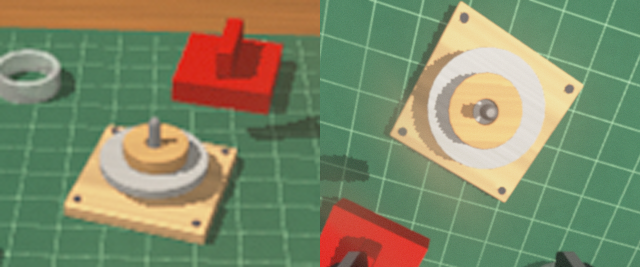

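The large disc lies flat on the platen around the pin (crop 486,110; pin 488,112). Next is the small disc.

```bash
python3 -m crank '{"travel":[[1,-4.5,0],[2,-9,0],[3.5,-13.5,0],[5,-18,0],[6.5,-22,0]],"turn":[[0,0,0],[0,0,0],[0,0,0],[0,0,0],[0,0,0]],"gripper":[0,0,0,0,0]}'
python3 -m crank '{"travel":[[2,-4,0],[4,-8,0],[5,-9.5,0],[5,-9.5,0],[5,-9.5,0]],"turn":[[0,0,0],[0,0,0],[0,0,0],[0,0,0],[0,0,0]],"gripper":[0,0,0,0,0]}'
python3 - <<'E'
from h import *
print('pin',ray('w3',348,112,.077));p=bot.observe()['position'];print(p);f=snap('wrist','w4')
im=f['pixels'];h=cv2.cvtColor(im,cv2.COLOR_RGB2HSV)
m=cv2.inRange(h,(8,60,90),(24,255,255));n,l,st,c=cv2.connectedComponentsWithStats(m)
for i in range(1,n):
    if st[i,4]>300: print(st[i],c[i],ray('w4',st[i,0]+st[i,2]/2,st[i,1]+st[i,3]/2,.016))
E
```

```text
clock: 7.95
position: [0.5784, -0.1784, 0.1701]
tool_rot: [3.141, 0.0, 0.279]
force: [0.7, 0.5, 0.2]
grip_width: 0.0854
finger_force: 0.0
clock: 8.45
position: [0.6279, -0.2703, 0.1696]
tool_rot: [-3.141, 0.001, 0.28]
force: [-0.7, 1.5, 0.1]
grip_width: 0.0855
finger_force: 0.0
pin [0.58265619 0.04463647 0.077     ]
[ 0.62787385 -0.27033131  0.16959021]
[  248     0   392   320 37935] [496.30992487  93.6522209 ] [ 0.67964554 -0.37556823  0.016     ]
[   0   65   85  159 5305] [ 40.4663525  157.47898209] [ 0.59023979 -0.01004357  0.016     ]
[ 301  158   48   47 1423] [323.8566409  181.92129304] [ 0.62861663 -0.27324541  0.016     ]
[ 380  280   50   87 2039] [405.9220206  331.39529181] [ 0.49689426 -0.4041478   0.016     ]
[  0 360  25  32 431] [  8.23897912 372.56612529] [0.29989413 0.01592964 0.016     ]
[116 386  44  14 398] [135.72361809 394.54271357] [ 0.31478608 -0.12963134  0.016     ]
```

View pics/w4.png

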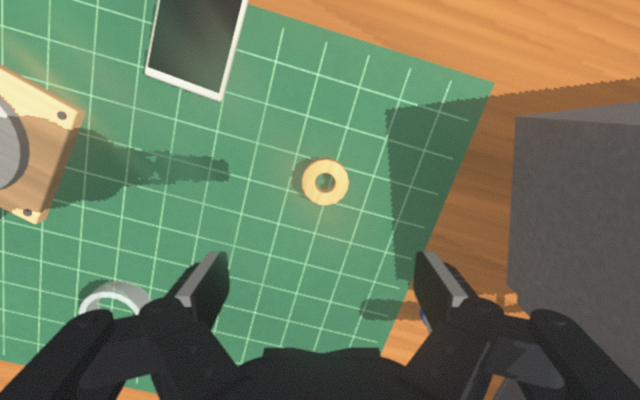

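The small disc is at (325,181.5) and clear of everything. The grey box is well to the right, and the phone is at the upper left.

```bash
python3 -m crank '{"travel":[[0.1,-0.3,-4.5],[0.1,-0.3,-9],[0.1,-0.3,-12],[0.1,-0.3,-13.5],[0.1,-0.3,-13.5]],"turn":[[0,0,0],[0,0,0],[0,0,0],[0,0,0],[0,0,0]],"gripper":[0,0,0,0,0]}'
python3 -m crank '{"travel":[[0,0,-1],[0,0,-2],[0,0,-2.7],[0,0,-2.7],[0,0,-2.7]],"turn":[[0,0,0],[0,0,0],[0,0,0],[0,0,0],[0,0,0]],"gripper":[0,0,0,0.2,0.4]}'
python3 -m crank '{"travel":[[0,0,0],[0,0,0],[0,0,0],[0,0,0],[0,0,0]],"turn":[[0,0,0],[0,0,0],[0,0,0],[0,0,0],[0,0,0]],"gripper":[0.5,0.6,0.7,0.7,0.7]}'
```

```text
clock: 9.0
position: [0.6283, -0.2725, 0.0339]
tool_rot: [-3.14, 0.002, 0.281]
force: [-1.1, -0.5, 0.3]
grip_width: 0.0857
finger_force: 0.0
clock: 9.5
position: [0.6292, -0.2738, 0.0085]
tool_rot: [3.142, -0.0, 0.28]
force: [0.3, 0.1, 0.2]
grip_width: 0.0592
finger_force: 0.0
clock: 10.0
position: [0.6294, -0.2738, 0.0092]
tool_rot: [3.141, -0.001, 0.28]
force: [-2.5, 0.1, 6.2]
grip_width: 0.0436
finger_force: 29.6
```

```bash
python3 -m crank '{"travel":[[0,0,2],[0,0,6],[0,0,10],[-1,2,14],[-2,5,16]],"turn":[[0,0,0],[0,0,0],[0,0,0],[0,0,0],[0,0,0]],"gripper":[0.7,0.7,0.7,0.7,0.7]}'
python3 -m crank '{"travel":[[-1.5,4.5,0],[-3.5,9,0],[-5.5,13.5,0],[-7.5,18,0],[-9,22,0]],"turn":[[0,0,0],[0,0,0],[0,0,0],[0,0,0],[0,0,0]],"gripper":[0.7,0.7,0.7,0.7,0.7]}'
python3 -m crank '{"travel":[[-1,4,0],[-1,4.8,0],[-1,4.8,0],[-1,4.8,0],[-1,4.8,0]],"turn":[[0,0,0],[0,0,0],[0,0,0],[0,0,0],[0,0,0]],"gripper":[0.7,0.7,0.7,0.7,0.7]}'
python3 - <<'E'
from h import *
print(bot.observe()['position'],bot.observe()['force']);snap('wrist','w5')
b=cv2.imread('pics/w5.png');cv2.imwrite('pics/c5.png',cv2.resize(b[40:360,200:500],(600,640),interpolation=cv2.INTER_CUBIC)[:600])
E
```

```text
clock: 10.5
position: [0.6096, -0.2252, 0.1721]
tool_rot: [3.139, -0.003, 0.277]
force: [1.6, 0.5, -1.1]
grip_width: 0.0441
finger_force: 30.7
clock: 11.0
position: [0.5179, -0.0018, 0.1689]
tool_rot: [3.141, -0.001, 0.28]
force: [1.0, 0.7, 0.1]
grip_width: 0.0437
finger_force: 30.7
clock: 11.5
position: [0.5094, 0.0428, 0.1683]
tool_rot: [3.141, 0.0, 0.278]
force: [-0.4, 1.0, -0.3]
grip_width: 0.0443
finger_force: 30.7
[0.50936669 0.04280831 0.16829604] [-0.38739521  0.95226053 -0.34734997]
```

View pics/c5.png

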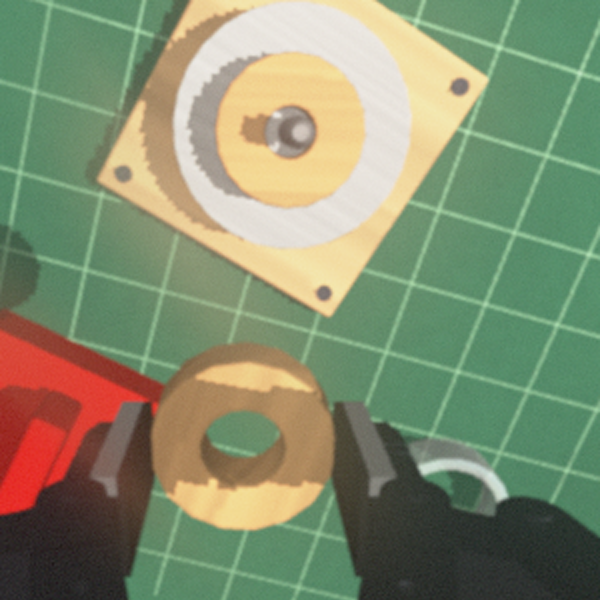

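```bash
python3 - <<'E'
from h import *
p=bot.observe()['position']
d=ray('w5',321.6,263.3,p[2]+.007);L=ray('w5',345.8,105,.051);q=ray('w5',350.3,105.6,.077);print(p,d,L,q);print(d-p,L-d,q-d)
E
```

```text
[0.50929273 0.04293718 0.16823415] [0.50874848 0.04311472 0.17523415] [0.5829361  0.04403898 0.051     ] [0.58306696 0.04279858 0.077     ]
[-0.00054425  0.00017755  0.007     ] [ 0.07418762  0.00092426 -0.12423415] [ 0.07431848 -0.00031614 -0.09823415]
```

```bash
python3 -m crank '{"travel":[[3.5,0,0],[7.45,0.05,0],[7.45,0.05,-4],[7.45,0.05,-6.8],[7.45,0.05,-6.8]],"turn":[[0,0,0],[0,0,0],[0,0,0],[0,0,0],[0,0,0]],"gripper":[0.7,0.7,0.7,0.7,0.7]}'
python3 -m crank '{"travel":[[0,0,-0.5],[0,0,-1],[0,0,-1.5],[0,0,-2],[0,0,-2.5]],"turn":[[0,0,0],[0,0,0],[0,0,0],[0,0,0],[0,0,0]],"gripper":[0.7,0.7,0.7,0.7,0.7]}'
```

```text
clock: 12.05
position: [0.5817, 0.0435, 0.0969]
tool_rot: [-3.141, 0.006, 0.279]
force: [0.2, -0.1, -0.2]
grip_width: 0.0438
finger_force: 30.8
clock: 12.55
position: [0.5837, 0.0448, 0.0753]
tool_rot: [3.141, -0.001, 0.28]
force: [0.8, 0.0, -0.0]
grip_width: 0.0437
finger_force: 30.8
```

```bash
python3 -m crank '{"travel":[[0,0,-0.5],[0,0,-1],[0,0,-1.3],[0,0,-1.4],[0,0,-1.4]],"turn":[[0,0,0],[0,0,0],[0,0,0],[0,0,0],[0,0,0]],"gripper":[0.7,0.7,0.7,0.7,0.7]}'
python3 -m crank '{"travel":[[0,0,0],[0,0,0],[0,0,0],[0,0,0],[0,0,0]],"turn":[[0,0,0],[0,0,0],[0,0,0],[0,0,0],[0,0,0]],"gripper":[0.6,0.5,0.3,0,0]}'
python3 -m crank '{"travel":[[0,0,2],[0,0,5],[0,0,9],[0,0,11],[-6,0,11]],"turn":[[0,0,0],[0,0,0],[0,0,0],[0,0,0],[0,0,0]],"gripper":[0,0,0,0,0]}'
python3 -m crank '{"travel":[[-1.4,0,0],[-1.4,0,0],[-1.4,0,0],[-1.4,0,0],[-1.4,0,0]],"turn":[[0,0,0],[0,0,0],[0,0,0],[0,0,0],[0,0,0]],"gripper":[0,0,0,0,0]}'
python3 - <<'E'
from h import *
print(bot.observe()['position']);snap('wrist','w6');snap('scene','s6')
a=cv2.imread('pics/s6.png')[190:270,275:375];b=cv2.imread('pics/w6.png')
cv2.imwrite('pics/c6.png',np.hstack([cv2.resize(a,(400,320),interpolation=cv2.INTER_CUBIC),cv2.resize(b[20:180,250:450],(400,320),interpolation=cv2.INTER_CUBIC)]))
E
```

```text
clock: 13.05
position: [0.5834, 0.0448, 0.0613]
tool_rot: [-3.142, 0.0, 0.28]
force: [0.8, 0.3, 0.2]
grip_width: 0.0438
finger_force: 30.9
clock: 13.55
position: [0.5836, 0.0448, 0.0613]
tool_rot: [-3.142, -0.0, 0.28]
force: [-0.1, 0.3, -0.1]
grip_width: 0.0843
finger_force: 0.0
clock: 14.05
position: [0.5386, 0.0454, 0.1742]
tool_rot: [3.141, -0.009, 0.279]
force: [-0.6, 0.7, -1.2]
grip_width: 0.0851
finger_force: 0.0
clock: 14.55
position: [0.5201, 0.0448, 0.1711]
tool_rot: [-3.141, 0.0, 0.28]
force: [0.6, 0.8, -1.1]
grip_width: 0.0854
finger_force: 0.0
[0.52007206 0.04484199 0.17106619]
```

View pics/c6.png

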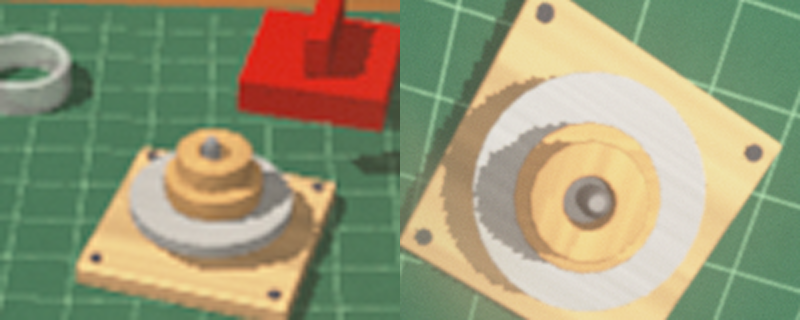

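The small disc sits concentric on the large one with the pin tip showing at (348.5,121.5) in w6. Now the board: I'll turn the hand about 81° and stop with the camera straight above it.

```bash
python3 -m crank '{"travel":[[0,0,2],[0,2,4],[0,5,5],[0,8,5],[0,11,5]],"turn":[[0,0,8],[0,0,16],[0,0,24],[0,0,32],[0,0,40]],"gripper":[0,0,0,0,0]}'
python3 -m crank '{"travel":[[0,3,0],[-0.5,6,0],[-1,7.7,0],[-1.2,7.7,0],[-1.2,7.7,0]],"turn":[[0,0,8],[0,0,16],[0,0,24],[0,0,32],[0,0,40]],"gripper":[0,0,0,0,0]}'
python3 -m crank '{"travel":[[0,0,0],[0,0,0],[0,0,0],[0,0,0],[0,0,0]],"turn":[[0,0,1.4],[0,0,1.4],[0,0,1.4],[0,0,1.4],[0,0,1.4]],"gripper":[0,0,0,0,0]}'
cat > bd.py <<'E'
from h import *
import sys
n=sys.argv[1]
print('pin',ray('w6',348.5,121.5,.077))
s=bot.observe();print(s['position'],s['tool_rot'],s['qpos'].round(2));f=snap('wrist',n)
E,K=load(n);print('cam',-E[:3,:3].T@E[:3,3],'axis',E[2,:3])
h=cv2.cvtColor(f['pixels'],cv2.COLOR_RGB2HSV);m=cv2.inRange(h,(4,50,40),(20,255,255))
cs,_=cv2.findContours(m,cv2.RETR_EXTERNAL,cv2.CHAIN_APPROX_NONE)
for c in cs:
    if cv2.contourArea(c)>1500:
        r=cv2.minAreaRect(c);print(cv2.contourArea(c),r)
        B=np.array([ray(n,*p,.026) for p in cv2.boxPoints(r)]);print(B[:,:2].round(4).tolist(),B.mean(0)[:2])
E
python3 bd.py w7
```

```text
clock: 15.15
position: [0.5198, 0.1559, 0.2216]
tool_rot: [3.141, -0.001, 0.983]
force: [-0.7, -0.2, 0.0]
grip_width: 0.0852
finger_force: 0.0
clock: 15.65
position: [0.5073, 0.2326, 0.2211]
tool_rot: [-3.141, -0.0, 1.683]
force: [0.4, -0.5, -0.7]
grip_width: 0.0855
finger_force: 0.0
clock: 16.15
position: [0.5076, 0.2319, 0.2213]
tool_rot: [3.142, 0.0, 1.699]
force: [0.9, 0.6, -1.3]
grip_width: 0.0854
finger_force: 0.0
pin [0.58280771 0.04269051 0.077     ]
[0.50757935 0.23185678 0.22134629] [3.14151172e+00 5.15726673e-05 1.69929009e+00] [-0.12  0.48 -0.57  1.77  0.3   0.99 -0.68]
cam [0.49776627 0.30512812 0.36337229] axis [ 0.03673372 -0.28582274 -0.95757819]
2246.5 ((349.8717041015625, 340.0752258300781), (60.79836654663086, 80.62104034423828), 86.18592071533203)
[[0.5132, 0.0524], [0.6119, 0.0729], [0.635, -0.0193], [0.5295, -0.0419]] [0.57239674 0.01603233]
5573.0 ((218.52215576171875, 253.22340393066406), (90.39187622070312, 93.11700439453125), 17.969139099121094)
[[0.3315, 0.0707], [0.3653, 0.1884], [0.4633, 0.1674], [0.4378, 0.0442]] [0.3994868  0.11766461]
9700.5 ((319.0, 103.0), (102.0, 100.0), 90.0)
[[0.4411, 0.3455], [0.5385, 0.358], [0.5556, 0.2589], [0.4492, 0.2453]] [0.49610305 0.30194064]
28702.5 ((468.0, 224.0), (350.0, 342.0), 90.0)
[[0.4681, 0.3517], [0.8003, 0.3942], [0.9843, -0.0291], [0.5147, -0.0891]] [0.69185551 0.15691061]
4867.0 ((433.0, 18.5), (37.0, 268.0), 90.0)
[[0.4656, 0.3939], [0.7156, 0.4259], [0.7266, 0.3955], [0.4689, 0.3625]] [0.59416013 0.39443825]
36400.0 ((73.5, 196.0), (392.0, 147.0), 90.0)
[[0.1867, 0.3581], [0.3238, 0.3757], [0.3092, -0.1029], [0.1091, -0.1285]] [0.23220502 0.12562714]
```

```bash
python3 - <<'E'
from h import *
im=cv2.imread('pics/w7.png');h=cv2.cvtColor(im,cv2.COLOR_BGR2HSV);m=cv2.inRange(h,(4,50,40),(20,255,255))
cs,_=cv2.findContours(m,cv2.RETR_EXTERNAL,cv2.CHAIN_APPROX_NONE)
for c in cs:
    x,y,w,hh=cv2.boundingRect(c)
    if x<319<x+w and y<103<y+hh and 8000<cv2.contourArea(c)<12000:
        W=np.array([ray('w7',*p[0],.026)[:2] for p in c])*1000
        r=cv2.minAreaRect(W.astype(np.float32));print('world rect mm',r,cv2.boxPoints(r).tolist())
        v=h[y:y+hh,x:x+w,2].astype(int);print('H',x,y,w,hh);
        for row in range(20,hh,15): print(y+row,v[row,::3].tolist())
E
```

```text
world rect mm ((496.4770202636719, 302.2328186035156), (100.02144622802734, 100.51040649414062), 7.892935752868652) [[440.0389404296875, 345.14434814453125], [453.84124755859375, 245.5861053466797], [552.9151000976562, 259.3212890625], [539.11279296875, 358.8795166015625]]
H 269 52 101 103
72 [161, 207, 205, 209, 210, 207, 214, 215, 216, 217, 210, 203, 204, 169, 177, 207, 203, 207, 207, 205, 169, 180, 172, 176, 173, 179, 170, 168, 181, 182, 175, 183, 181, 182]
87 [135, 208, 206, 202, 208, 211, 214, 216, 218, 216, 211, 211, 209, 143, 174, 205, 202, 205, 205, 208, 172, 182, 175, 167, 177, 181, 175, 170, 173, 182, 179, 184, 185, 166]
102 [133, 198, 204, 207, 211, 213, 211, 216, 216, 218, 217, 212, 203, 191, 164, 204, 202, 201, 207, 206, 171, 186, 178, 169, 179, 185, 173, 172, 174, 180, 182, 184, 187, 159]
117 [143, 171, 198, 201, 204, 209, 211, 215, 216, 218, 217, 215, 211, 172, 157, 201, 196, 202, 209, 211, 169, 187, 177, 164, 172, 180, 173, 173, 179, 171, 189, 187, 193, 140]
132 [133, 144, 193, 193, 198, 206, 207, 204, 208, 216, 217, 217, 207, 192, 153, 203, 196, 197, 205, 203, 172, 188, 178, 163, 172, 178, 178, 175, 179, 174, 187, 189, 194, 175]
147 [138, 132, 193, 191, 193, 199, 198, 201, 203, 211, 215, 215, 209, 196, 191, 198, 195, 189, 188, 181, 185, 186, 183, 167, 162, 179, 174, 174, 177, 169, 182, 188, 194, 141]
```

```bash
python3 -m crank '{"travel":[[-0.6,3.5,-1],[-1.1,7,-4],[-1.1,7,-8.5],[-1.1,7,-12.5],[-1.1,7,-12.5]],"turn":[[0,0,0.5],[0,0,0.5],[0,0,0.5],[0,0,0.5],[0,0,0.5]],"gripper":[0,0,0,0,0]}' 80
python3 -m crank '{"travel":[[0,0,-2.5],[0,0,-5],[0,0,-6.1],[0,0,-6.1],[0,0,-6.1]],"turn":[[0,0,0],[0,0,0],[0,0,0],[0,0,0],[0,0,0]],"gripper":[0,0,0,0.3,0.6]}'
python3 -m crank '{"travel":[[0,0,0],[0,0,0],[0,0,0],[0,0,0],[0,0,0]],"turn":[[0,0,0],[0,0,0],[0,0,0],[0,0,0],[0,0,0]],"gripper":[0.8,1,1,1,1]}'
```

```text
clock: 16.7
position: [0.4943, 0.3005, 0.0921]
tool_rot: [-3.135, 0.003, 1.71]
force: [0.2, -1.3, 0.4]
grip_width: 0.0848
finger_force: 0.0
clock: 17.2
position: [0.4973, 0.3022, 0.0368]
tool_rot: [3.14, -0.001, 1.709]
force: [0.2, 0.1, 0.2]
grip_width: 0.0595
finger_force: 0.0
clock: 17.7
position: [0.497, 0.302, 0.0363]
tool_rot: [3.14, -0.0, 1.709]
force: [-2.2, -3.1, 11.9]
grip_width: 0.0165
finger_force: 79.5
```

```bash
python3 -m crank '{"travel":[[0,0,1],[0,0,4],[0,0,8],[0,0,12],[0,0,15]],"turn":[[0,0,0],[0,0,0],[0,0,0],[0,0,0],[0,0,0]],"gripper":[1,1,1,1,1]}'
python3 -m crank '{"travel":[[1,-4,0],[2,-8,0],[3,-12,0],[4,-16,0],[5,-20,0]],"turn":[[0,0,0],[0,0,0],[0,0,0],[0,0,0],[0,0,0]],"gripper":[1,1,1,1,1]}'
python3 -m crank '{"travel":[[1,-4,0],[2,-8,0],[3,-12,0],[3.8,-15,0],[3.8,-15,0]],"turn":[[0,0,0],[0,0,0],[0,0,0],[0,0,0],[0,0,0]],"gripper":[1,1,1,1,1]}'
python3 -m crank '{"travel":[[0,0,0],[0,0,0],[0,0,0],[0,0,0],[0,0,0]],"turn":[[0,0,0],[0,0,0],[0,0,0],[0,0,0],[0,0,0]],"gripper":[1,1,1,1,1]}'
python3 - <<'E'
from h import *
s=bot.observe();print(s['position'],s['tool_rot']);f=snap('wrist','w8')
for p in ([.585,.044,.077],[.585,.044,.052],[.585,.044,.036]): print(proj('w8',p))
im=f['pixels'];u,v=map(int,proj('w8',[.585,.044,.07]))
h=cv2.cvtColor(im,cv2.COLOR_RGB2HSV)
S=h[max(v-30,0):v+30,u-35:u+35,1]; print(u-35,max(v-30,0))
for r in S[::2]: print(' '.join('%3d'%x for x in r[::2]))
E
```

```text
clock: 18.2
position: [0.4966, 0.302, 0.1883]
tool_rot: [3.14, -0.001, 1.709]
force: [-0.1, 0.5, -4.2]
grip_width: 0.0164
finger_force: 79.0
clock: 18.7
position: [0.5465, 0.1001, 0.1859]
tool_rot: [3.142, 0.0, 1.709]
force: [0.2, 0.2, -2.9]
grip_width: 0.0163
finger_force: 78.9
clock: 19.2
position: [0.5848, -0.0534, 0.1854]
tool_rot: [-3.141, 0.002, 1.703]
force: [0.0, 0.4, -3.3]
grip_width: 0.0167
finger_force: 78.8
clock: 19.7
position: [0.5845, -0.0477, 0.1853]
tool_rot: [-3.142, -0.0, 1.71]
force: [-0.3, -0.5, -3.7]
grip_width: 0.0162
finger_force: 78.8
[ 0.58450763 -0.04768656  0.18533543] [-3.14150803e+00 -1.76514075e-05  1.70999065e+00]
[np.float64(339.14899073977284), np.float64(78.75354128969161)]
[np.float64(337.47366280387985), np.float64(80.93077955054602)]
[np.float64(336.5549658089512), np.float64(82.12470833585246)]
303 49
 14  17  20  19  49 100 116 114 121 111 116 119 118 115 111 117 113 114 114 112 113 117 114 110 114 114 108  62  21  19  17  20  20  23  20
 19  17  16  53 111 120 114 114 119 115 117 116 113 111 116 112 111 111 115 113 114 116 117 111 112 112 113 
[... 3251 characters left out ...]

 35 108 113 115 115 111 113 113 118 115 114 118 118 116 115 118 117 117 116 117 111 115 114 113 112 112 105 116 115 116 109  47  26  21  13
 20  56 111 120 112 119 118 113 114 113 114 114 115 117 115 120 112 121 117 115 116 119 114 115 114 113 111 115 113 114  70  25  25  23  11
 20  30  92 113 116 120 121 119 109 117 115 118 115 111 113 114 115 116 116 114 110 114 117 114 111 112 116 112 115  76  27  22  26  23  11
 25  19  33 104 117 114 116 117 110 110 113 112 116 114 115 116 115 114 119 116 112 112 110 116 118 114 114 116  82  27  29  21  24  17  10
 24  21  19  34  96 118 119 118 114 115 113 110 111 115 109 114 109 109 111 113 117 114 120 116 115 116 115  94  35  23  26  25  20  11  11
```

```bash
cat > pl.py <<'E'
from h import *
from scipy.optimize import least_squares
for n in ['w3','w6','w8','s0','s6','d0']:
    im=cv2.imread(f'pics/{n}.png');h=cv2.cvtColor(im,cv2.COLOR_BGR2HSV)
    u,v=proj(n,[.585,.044,.036]);m=((h[...,1]<50)&(h[...,2]>60)).astype(np.uint8)
    N,l,st,c=cv2.connectedComponentsWithStats(m)
    # component sampled on ring
    ids=[l[int(round(q[1])),int(round(q[0]))] for a in np.arange(0,6.28,.1) for q in [proj(n,[.585+.042*np.cos(a),.044+.042*np.sin(a),.036])] if 0<=q[1]<399.4]
    i=np.bincount([k for k in ids if k]).argmax()
    cs,_=cv2.findContours((l==i).astype(np.uint8),cv2.RETR_EXTERNAL,cv2.CHAIN_APPROX_NONE)
    W=np.array([ray(n,*p[0],.0358)[:2] for p in max(cs,key=len)])
    # outer contour includes side wall of the rim on near side / pin: robust fit, fixed radius
    f=least_squares(lambda x:np.hypot(*(W-x).T)-.05,[.585,.044],loss='soft_l1',f_scale=.0005)
    r=np.hypot(*(W-f.x).T);print(n,f.x.round(4),'n',len(W),'in',np.mean(abs(r-.05)<.0015).round(2),r.min().round(4),r.max().round(4))
E
python3 pl.py
```

```text
w3 [0.5828 0.0431] n 342 in 1.0 0.0485 0.0498
w6 [0.5828 0.0431] n 334 in 0.98 0.0484 0.0498
w8 [0.5831 0.0429] n 329 in 0.83 0.0477 0.0497
s0 [0.5888 0.0438] n 100 in 0.22 0.0468 0.065
s6 [0.5905 0.0433] n 131 in 0.32 0.0214 0.0575
d0 [0.5835 0.0477] n 84 in 0.32 0.0465 0.0674
```

```bash
python3 -m crank '{"travel":[[-0.15,4.5,0],[-0.15,9.1,-1],[-0.15,9.1,-4],[-0.15,9.1,-6.2],[-0.15,9.1,-6.2]],"turn":[[0,0,0],[0,0,0],[0,0,0],[0,0,0],[0,0,0]],"gripper":[1,1,1,1,1]}'
python3 -m crank '{"travel":[[0,0,-0.2],[0,0,-0.4],[0,0,-0.6],[0,0,-0.8],[0,0,-0.8]],"turn":[[0,0,0],[0,0,0],[0,0,0],[0,0,0],[0,0,0]],"gripper":[1,1,1,1,1]}'
python3 -m crank '{"travel":[[0,0,-0.1],[0,0,-0.2],[0,0,-0.3],[0,0,-0.4],[0,0,-0.4]],"turn":[[0,0,0],[0,0,0],[0,0,0],[0,0,0],[0,0,0]],"gripper":[1,1,1,1,1]}'
```

```text
clock: 20.25
position: [0.5815, 0.043, 0.1209]
tool_rot: [-3.137, -0.0, 1.71]
force: [0.4, -0.1, -2.2]
grip_width: 0.0165
finger_force: 78.7
clock: 20.75
position: [0.5831, 0.0427, 0.1154]
tool_rot: [3.141, 0.0, 1.709]
force: [0.1, -0.2, -4.0]
grip_width: 0.0167
finger_force: 78.8
clock: 21.25
position: [0.583, 0.0428, 0.1111]
tool_rot: [-3.141, -0.0, 1.709]
force: [-0.6, 0.5, -3.2]
grip_width: 0.0164
finger_force: 78.8
```

```bash
for i in 1 2; do :; done
python3 -m crank '{"travel":[[0,0,-0.1],[0,0,-0.2],[0,0,-0.3],[0,0,-0.4],[0,0,-0.4]],"turn":[[0,0,0],[0,0,0],[0,0,0],[0,0,0],[0,0,0]],"gripper":[1,1,1,1,1]}'
python3 -m crank '{"travel":[[0,0,-0.1],[0,0,-0.2],[0,0,-0.3],[0,0,-0.3],[0,0,-0.3]],"turn":[[0,0,0],[0,0,0],[0,0,0],[0,0,0],[0,0,0]],"gripper":[1,1,1,1,1]}'
```

```text
clock: 21.75
position: [0.583, 0.0428, 0.1071]
tool_rot: [-3.141, -0.0, 1.709]
force: [-0.1, 0.6, -4.0]
grip_width: 0.0162
finger_force: 78.8
clock: 22.25
position: [0.5831, 0.0428, 0.1044]
tool_rot: [3.142, 0.0, 1.709]
force: [-0.5, 1.2, -1.3]
grip_width: 0.0168
finger_force: 79.3
```

The hole is on the pin and the board is touching the stack at the expected height. Now I'll press.

```bash
python3 -m crank '{"travel":[[0,0,-0.15],[0,0,-0.3],[0,0,-0.45],[0,0,-0.6],[0,0,-0.6]],"turn":[[0,0,0],[0,0,0],[0,0,0],[0,0,0],[0,0,0]],"gripper":[1,1,1,1,1]}'
python3 -m crank '{"travel":[[0,0,-0.1],[0,0,-0.2],[0,0,-0.3],[0,0,-0.4],[0,0,-0.4]],"turn":[[0,0,0],[0,0,0],[0,0,0],[0,0,0],[0,0,0]],"gripper":[1,1,1,1,1]}'
```

```text
clock: 22.75
position: [0.5831, 0.0428, 0.0983]
tool_rot: [3.141, 0.0, 1.709]
force: [-1.7, -1.1, 4.3]
grip_width: 0.0165
finger_force: 80.3
clock: 23.25
position: [0.5832, 0.0428, 0.0945]
tool_rot: [3.141, 0.0, 1.709]
force: [-3.1, -0.8, 8.7]
grip_width: 0.0166
finger_force: 80.7
```

```bash
python3 -m crank '{"travel":[[0,0,-0.05],[0,0,-0.1],[0,0,-0.1],[0,0,-0.1],[0,0,-0.1]],"turn":[[0,0,0],[0,0,0],[0,0,0],[0,0,0],[0,0,0]],"gripper":[1,1,1,1,1]}'
python3 -m crank '{"travel":[[0,0,-0.05],[0,0,-0.1],[0,0,-0.1],[0,0,-0.1],[0,0,-0.1]],"turn":[[0,0,0],[0,0,0],[0,0,0],[0,0,0],[0,0,0]],"gripper":[1,1,1,1,1]}'
```

```text
clock: 23.75
position: [0.5833, 0.0428, 0.0942]
tool_rot: [3.141, 0.0, 1.709]
force: [-6.9, -1.3, 20.4]
grip_width: 0.0164
finger_force: 82.3
clock: 24.25
position: [0.5835, 0.0429, 0.0941]
tool_rot: [3.14, 0.001, 1.709]
force: [-11.0, -2.5, 35.1]
grip_width: 0.0163
finger_force: 84.7
```

The platen is at its stop: the force rises steeply with no further travel. I'll ease off to about 20 N, check that it holds, and hand in.

```bash
python3 -m crank '{"travel":[[0,0,0.08],[0,0,0.08],[0,0,0.08],[0,0,0.08],[0,0,0.08]],"turn":[[0,0,0],[0,0,0],[0,0,0],[0,0,0],[0,0,0]],"gripper":[1,1,1,1,1]}'
python3 - <<'E'
from workcell import bot
s=bot.observe();print(s['position'],s['force'])
if 14<s['force'][2]<38: print(bot.job_done())
E
```

```text
clock: 24.75
position: [0.5834, 0.0429, 0.0942]
tool_rot: [3.141, 0.0, 1.709]
force: [-7.2, -1.9, 23.1]
grip_width: 0.0165
finger_force: 82.7
[0.58335034 0.04287189 0.09419194] [-7.22023681 -1.91489469 23.11844478]
the job is handed in; nothing more can be done
None
```

The job is handed in at 24.75 s: both discs are stacked on the pin, and the arm is still holding the pressing board down over it at about 23 N. The platen is at its stop, judged by the force rising steeply with no further travel; I took no picture after the board went on.

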